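# Sort lids and spoons, then shut and pin the tilt-out lid bin

## Task

Clear up the chowki: put both black-knobbed steel lids into the tilted-out steel bin of the shelf unit and lay both brass spoons flat in the blue plastic container, which stays upright on the chowki. Once the lids are in, push the bin fully shut and lock it with the yellow-headed pin: move the pin out of its parking hole and put it all the way down through the hole in the bin's red tab into the hole below. Do not disturb the steel plate, the glass bowl or the little copper lamp.

Things in the scene. Friction and masses are not known exactly. Their poses are not given: they have to be found in the camera images.
- chowki: low wooden chowki table, fixed, 340 (x) x 500 (y) x 50 mm; origin at the centre of its underside, on the work surface, so its top is at z = 50 mm
- lid1: round steel lid, disc of 64 mm diameter and 6 mm thick with a 48 mm step up to 10 mm, and on it a black upright cylindrical knob of 16 mm diameter from 10 to 32 mm height; lies flat, knob up; origin at the centre of the underside; 70 g
- lid2: a second lid, the same as lid1
- spoon1: brass ritual spoon 130 mm long lying along its x axis: flat handle 10 mm wide and 7 mm thick from x = -65 to +19 mm, round bowl 36 mm across and 11 mm high centred at x = +47 mm; origin on the underside at mid length; a good grasp is across the handle at x = +5 mm; 40 g
- spoon2: a second spoon, the same as spoon1
- container: open blue plastic container, loose, on the chowki, 200 (x) x 96 (y) x 42 mm high outside, walls and floor 4 mm; origin at the centre of its underside; a spoon fits along its x axis
- shelf_unit: fixed wooden shelf unit 260 mm wide (y), 137 deep, 160 high (back board 200). Origin: middle of the lower front edge; x points into the unit (front faces -x). Between two 40 mm wide posts hangs the tilt-out steel bin; a fixed board (underside 148 mm high, from x = 10 mm backward) covers the bin's space, so lids go in only while it is tilted out
- bin (a joint): tilt of the steel bin, rad: 0 = fully shut (hard stop), up to 0.85 = tilted out to the unit's front. Hinge line along the unit's y at x = 0, 12 mm up; stays where it is left (light friction). Front panel 236 mm wide, 8 thick, 148 tall; inside 112 mm deep x 150 wide (y), sides 70 to 125 and back 70 mm high
- bin_in (a point): point in the middle of the bin's inside, moving with it: 55 mm behind the front panel's inner face and 60 mm above the bin's underside; its axes equal the unit's when shut
- bin_edge (a point): middle of the upper outer edge of the bin's front panel, moving with it (160 mm high when shut); push here to shut the bin, following its rise about the hinge
- tab_hole (a point): centre of the upper mouth of the 14 mm round hole through the bin's red tab, moving with the bin; the tab is 6 mm thick and, when the bin is shut, lies over the top of the post at the unit's -y side with its upper face 168 mm high
- lock_hole (a point): centre of the mouth of the 12 mm round hole, 65 mm deep, in the top of the post at the unit's -y side (160 mm high), straight below the tab's hole when the bin is shut
- park_hole (a point): centre of the mouth of the like hole (12 mm, 65 mm deep) in the post at the unit's +y side, where the pin stands at the start
- pin: upright loose lock pin: steel shaft 8 mm diameter and 60 mm long with a tapered tip, then a flange 22 mm across and 4 mm thick, then a yellow cylindrical knob 18 mm in diameter from 64 to 94 mm above the tip; origin at the tip, z along the pin to the knob; stands in park_hole with the flange resting on the post; fully in, the flange rests on the red tab; 50 g
- pin_knob (a point): centre of the pin's yellow knob, 79 mm from the tip
- plate: bystander: shallow steel plate, 110 mm across, 12 mm high; origin at the centre of its underside
- bowl: bystander: small glass bowl, 84 mm across, 40 mm high; origin at the centre of its underside
- lamp: bystander: small copper lamp cup, 56 mm across, 22 mm high; origin at the centre of its underside
There are look-alikes about, which are no part of the job. Leave any green or pink look-alike of the lid1 alone. Leave any pink look-alike of the lid2 alone.

How it is judged:
By the outcome, as a careful person would: the job done as asked, in the order asked, and still so for the second after the job is handed in, with the robot touching nothing.
It also fails if it takes over 72 s, if anything falls off the work surface, if the arm or the gripper's body presses on something with over 40 N, if the wrist force passes 120 N, or if a joint passes its speed limit or range.

## Robot

A 6-joint arm with a two-finger parallel gripper is mounted at the origin on the work surface. World frame = base frame: x ahead of the robot, y to its left, z up, the work surface at z = 0. Lengths are in m, angles in degrees, forces in N, time in s.
With the tool pointing down it reaches from about 0.275 to 0.725 m from the base axis. Payload 5.6 kg.
Tool frame: the origin (TCP) lies midway between the tips of the shut fingers; the grasp point (between the pads) lies 19 mm behind it; z points along the fingers, y is the line along which they close (so a half turn about z gives the same grasp; the last joint's range is limited). The gripper opens to 85 mm and grips with 20 to 120 N. Pads are 22 mm wide; open, the fingers measure 114 mm over their backs; the gripper's body (76 mm by 85 mm) begins 54 mm behind the grasp point. The pads swing forward as they close: fully open they stand 13 mm farther back than shut.
Start: joints at [84.03, 14.616, 6.199, 0, -81.583, -16.306], TCP at [0.208, 0.509, 0.231] pointing down, gripper open.
Joint ranges: [-168.99, 168.99], [-69.2, 112.95], [-62.41, 85.93], [-164.36, 98.24], [-168.68, -3.75], [-174.98, 174.98]. Speed limits (degrees/s): [147.25, 147.25, 180, 180, 180, 180].

## Interface

Orientations are given as [roll, pitch, yaw] about the fixed x, y, z axes, in that order (R = Rz(yaw) Ry(pitch) Rx(roll)).
In Python, from rig import sensors, eyes, order gives the robot as it stands.
- The arm moves only by the tool servo_tool, never from a script. Its argument "rows" is a list of rows, each a list of 2 entries, a list of its own where there are three numbers: the shift along the tool's x, y, z in cm, then the turn about the tool's z in degrees. A call has exactly 10 rows; each row is the pose to reach, as a shift and turn from the pose commanded when the call began, along the tool's axes at that moment; what a row does not reach only later rows make up. A row lasts 1/10 s, in which the tool goes at most 50 mm and 8.59 degrees, less where a joint would pass 70% of its speed; a pose out of reach is approached as far as the arm can. A call with a gripper value outside its range is refused whole. "grip" is the opening, from 0 (shut) to 1 (fully open), set as the call begins (left out, the last holds). The fingers move at their own pace and stop on an object; "force" is the grip in N (left out, the last holds). Time passes only in rows, so rows that repeat a pose let the fingers close, or fill a call up. It gives the time, the measured TCP pose, the force, the opening and the grip force at its end, in the units of the state.
- sensors.read_state(): the state, without advancing time (a new reading comes with each control period).
- eyes.read_camera(name): name is "scene" or "top" or "wrist"; returns the picture (384x512x3 uint8, red, green, blue); there is no depth.
- eyes.get_calibration(name): a dict with "camera_matrix" (3x3 intrinsics, pixels), "k1" (the pictures are not rectified: a ray, as slopes to the right and down, at radius r is drawn at 1 + k1 r^2 times it, then the intrinsics apply), "extrinsics" (4x4, takes a point from world to camera coordinates). Camera axes: x right, y down, z forward; pixel columns grow to the right and rows downward; lengths in m; the calibration is good to about 2 mm. A picture is of the moment at which its call begins: read the wrist's pose just before it. get_calibration takes no time and is no camera call; for the wrist camera it gives the pose at the moment of the call.
- order.job_done(): hands the job in; it is judged then, once.
The state is a dict: "time": time; "joint_positions": joint angles; "qd": joint speeds; "joint_efforts": joint torques, N m; "position": TCP position; "orientation": TCP orientation; "force": force on the tool from outside, world axes, zero at the start; "moment": the same for the moment, N m; "finger_gap": finger opening in m; "grip_force": force on a finger pad.
Only numpy, scipy, OpenCV 4.12 (cv2) and the standard library are available. Lean on these libraries where they do the work, as an engineer would, in place of code of your own. Each camera call takes 0.05 s, during which the arm holds its last target. There are 200 camera calls.

## Working session

There is one attempt and no reset: what is moved stays moved. The work goes in short steps, Python scripts to look and compute and a tool call to move; the robot and the scene stay as the last step left them, time stands still between calls to the robot, and variables do not carry over. Pictures are saved under pics/ and viewed, at most 10 in all, crops included, and the job is handed in when it is done.

Besides the shell and the picture viewer there is one more tool, called after "Emit:" as name([rows], argument=value, ...), one row to a line, values as JSON. servo_tool: Moves the arm, as the interface text tells. Its arguments: {"type":"object","properties":{"rows":{"type":"array"},"grip":{"type":"number"},"force":{"type":"number"}},"required":["rows"]}

```bash
mkdir -p pics; ls
python3 - <<'E'
from rig import sensors, eyes
import cv2, numpy as np
s=sensors.read_state(); print(s)
for n in ("scene","top"):
    im=eyes.read_camera(n); cv2.imwrite(f"pics/{n}0.png",im[:,:,::-1]); 
    c=eyes.get_calibration(n); print(n,c)
E
```

```text
pics
{'time': 0.0, 'joint_positions': array([ 8.40302293e+01,  1.46527103e+01,  6.12953689e+00, -2.70370967e-02,
       -8.15828669e+01, -1.63056162e+01]), 'qd': array([-0.08106891, -0.00068151, -0.03545006,  0.03299514,  0.10882992,
       -0.04784939]), 'joint_efforts': array([ 4.79445134e-04, -3.86631382e+01,  2.37933540e+01,  5.36524817e+00,
       -6.16447942e-03, -3.27651250e-06]), 'position': array([0.20824701, 0.50850785, 0.23039148]), 'orientation': array([ 1.79890717e+02, -4.10919541e-03, -2.22793653e+01]), 'force': array([-0.31769586,  0.22963222, -1.3878104 ]), 'moment': array([-0.0199181 ,  0.04056692,  0.03127091]), 'grip_force': 0.0, 'finger_gap': 0.08502919628669732}
scene {'camera_matrix': array([[410.44446962,   0.        , 256.68005348],
       [  0.        , 410.44446962, 191.0966653 ],
       [  0.        ,   0.        ,   1.        ]]), 'k1': -0.00679292269195297, 'extrinsics': array([[-0.47098086,  0.88210133,  0.00861775,  0.22397622],
       [ 0.68025047,  0.36939158, -0.63309491, -0.25814123],
       [-0.56163719, -0.29231336, -0.77402621,  1.53661264],
       [ 0.        ,  0.        ,  0.        ,  1.        ]])}
top {'camera_matrix': array([[415.08132607,   0.        , 258.88075959],
       [  0.        , 415.08132607, 192.82834871],
       [  0.        ,   0.        ,   1.        ]]), 'k1': -0.1016551135792152, 'extrinsics': array([[-0.08909392, -0.99602157, -0.00181909,  0.03641849],
       [-0.97283159,  0.08741111, -0.21437816,  0.50317611],
       [ 0.21368428, -0.01733012, -0.97674904,  0.98592683],
       [ 0.        ,  0.        ,  0.        ,  1.        ]])}
```

Run:
```python
import cv2
for n in ("scene","top"):
    im=cv2.imread(f"pics/{n}0.png"); cv2.imwrite(f"pics/{n}0b.png",cv2.resize(im,(800,600),interpolation=cv2.INTER_CUBIC))
```

```text
(no output)
```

View pics/scene0b.png

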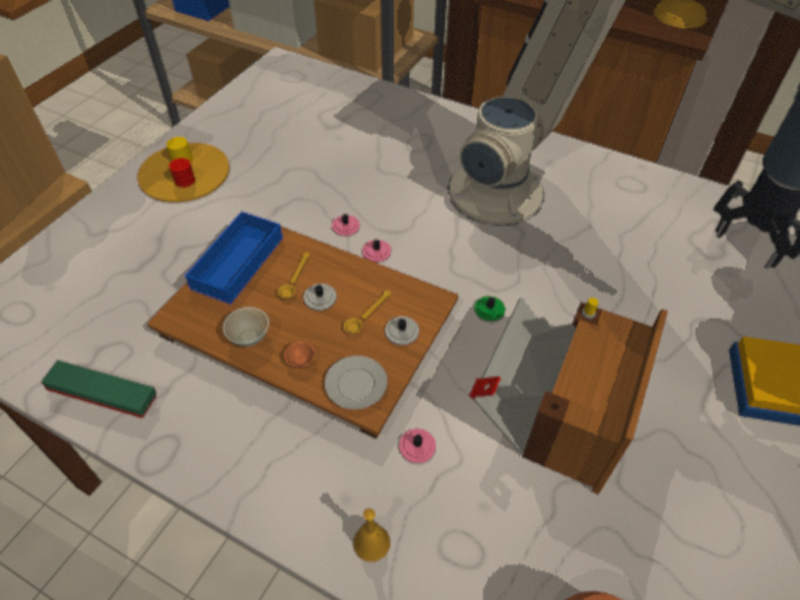

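View pics/top0b.png

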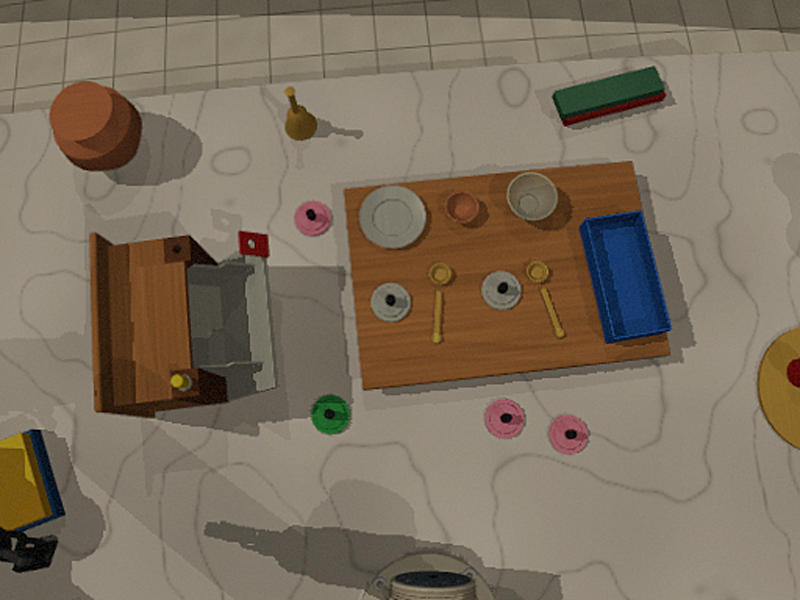

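Scene view (800x600 px): steel lids at (402,328) and (319,294). Spoons at (367,312) and (293,275), container at (235,255), pin at (591,308), red tab at (486,386), lock hole at (555,407). Top view: lids at (390,301) and (501,289), spoons at (438,305) and (548,300), container at (625,277), pin at (180,382), tab (251,243), lock hole (176,249).

What could be mistaken for the lids, in the top view: pink at (313,217), (505,418), (569,434) and green at (330,413). The steel-coloured ones at (390,301) and (501,289) are the two on the chowki, so I choose those. The yellow cylinder at (797,372) and the brass bell at (300,120) are not the pin or a spoon.

```bash
cat > h.py <<'E'
import numpy as np, cv2
from scipy.optimize import least_squares
from rig import sensors, eyes
def cal(n): return eyes.get_calibration(n)
def ray(c,p):
    K=c["camera_matrix"]; d=np.array([(p[0]-K[0,2])/K[0,0],(p[1]-K[1,2])/K[1,1]]); u=d.copy()
    for _ in range(20): u=d/(1+c["k1"]*(u@u))
    R=c["extrinsics"][:3,:3]; t=c["extrinsics"][:3,3]
    v=R.T@np.r_[u,1]; return -R.T@t, v/np.linalg.norm(v)
def proj(c,P):
    P=np.atleast_2d(P); E=c["extrinsics"]; q=P@E[:3,:3].T+E[:3,3]; u=q[:,:2]/q[:,2:]
    u=u*(1+c["k1"]*(u**2).sum(1,keepdims=True)); K=c["camera_matrix"]
    return u*[K[0,0],K[1,1]]+K[:2,2]
def onz(c,p,z): o,v=ray(c,p); return o+v*(z-o[2])/v[2]
def tri(obs): # [(cal,pix)...]
    A=np.zeros((3,3));b=np.zeros(3);rs=[ray(c,p) for c,p in obs]
    for o,v in rs: M=np.eye(3)-np.outer(v,v);A+=M;b+=M@o
    X=np.linalg.solve(A,b); return X, [round(1000*np.linalg.norm(np.cross(X-o,v)),1) for o,v in rs]
def go(x,y,z,yaw):
    "tool shift cm and turn from the measured pose"
    s=sensors.read_state(); p=s["position"]; a=np.radians(s["orientation"][2]); d=np.array([x,y,z])-p
    tx=np.array([np.cos(a),np.sin(a),0]); ty=np.array([np.sin(a),-np.cos(a),0])
    t=-(yaw-np.degrees(a)); t=(t+90)%180-90
    print("shift",np.round([100*d@tx,100*d@ty,-100*d[2]],2),"turn",round(t,1),"pos",np.round(p,4),"yaw",round(np.degrees(a),1),"F",np.round(s["force"],1),"gap",round(s["finger_gap"],4),"t",round(s["time"],2))
E
python3 - <<'E'
from h import *
S,T=cal("scene"),cal("top"); k=1/1.5625
ims={n:cv2.imread(f"pics/{n}0.png") for n in("scene","top")}
pts={"lidA":((402,324),(390,299)),"lidB":((319,290),(502,288)),"pin":((591,304),(179,381)),"tab":((486,386),(251,243)),"lock":((555,407),(176,249)),
"spAend":((388,294),(437,340)),"spAbowl":((353,326),(441,273)),"spBend":((305,256),(560,334)),"spBbowl":((286,292),(538,271)),
"cont1":((243,214),(668,328)),"cont2":((282,234),(607,341)),"cont3":((189,266),(641,212)),"cont4":((228,289),(581,222)),"panelTopInner":((516,300),(275,387)),
"backL":((665,311),(96,411)),"backR":((599,490),(91,234)),"plate":((357,382),(393,217)),"bowl":((246,327),(532,197)),"lamp":((299,354),(462,208))}
for n,(a,b) in pts.items():
    X,r=tri([(S,np.array(a)*k),(T,np.array(b)*k)]); print(n,np.round(X*1000,1),r)
def blobs(n,lo,hi,mn=8):
    h=cv2.cvtColor(ims[n],cv2.COLOR_BGR2HSV); m=cv2.inRange(h,lo,hi); c,l,st,ce=cv2.connectedComponentsWithStats(m)
    return [(st[i,4],*np.round(ce[i]/k)) for i in range(1,c) if st[i,4]>=mn]
for n in ims: 
    print(n,"black",[b for b in blobs(n,(0,0,0),(180,255,40)) if b[0]<80])
    print(n,"yellow",blobs(n,(24,180,130),(34,255,255)))
    print(n,"red",[b for b in blobs(n,(0,200,60),(4,255,255),20)])
# close crops
c1=cv2.resize(ims["top"][140:235,220:440],None,fx=3.6,fy=3.6,interpolation=cv2.INTER_CUBIC)[:290]
c2=cv2.resize(ims["top"][140:270,50:190],None,fx=2.1,fy=2.1,interpolation=cv2.INTER_CUBIC)
c3=cv2.resize(ims["scene"][185:315,280:430],None,fx=2.1,fy=2.1,interpolation=cv2.INTER_CUBIC)
out=np.zeros((600,792,3),np.uint8); out[:c1.shape[0]]=c1[:,:792]; out[300:300+c2.shape[0],:c2.shape[1]]=c2; out[300:300+c3.shape[0],320:320+c3.shape[1]]=c3
cv2.imwrite("pics/crop1.png",out)
E
```

```text
lidA [506.   15.7  70.8] [np.float64(1.7), np.float64(1.7)]
lidB [ 508.6 -164.3   69.4] [np.float64(0.6), np.float64(0.6)]
pin [391.4 315.9 182.6] [np.float64(1.1), np.float64(1.1)]
tab [596.6 217.1 138. ] [np.float64(1.0), np.float64(1.0)]
lock [592.  327.5 155.5] [np.float64(1.8), np.float64(1.8)]
spAend [437.6 -52.7  46.7] [np.float64(2.3), np.float64(2.3)]
spAbowl [544.4 -69.2  56.1] [np.float64(2.6), np.float64(2.6)]
spBend [ 429.7 -252.2   47. ] [np.float64(0.8), np.float64(0.8)]
spBbowl [ 534.4 -227.7   54.8] [np.float64(1.9), np.float64(1.9)]
cont1 [ 417.3 -414.2   83.5] [np.float64(2.3), np.float64(2.3)]
cont2 [ 409.5 -322.3   60.3] [np.float64(1.2), np.float64(1.2)]
cont3 [ 603.2 -394.5  109.3] [np.float64(0.7), np.float64(0.7)]
cont4 [ 602.2 -303.8   89.8] [np.float64(1.9), np.float64(1.9)]
panelTopInner [381.  192.2 109.7] [np.float64(3.2), np.float64(3.2)]
backL [358.  429.3 194.9] [np.float64(0.6), np.float64(0.6)]
backR [652.6 455.2 112.1] [np.float64(24.4), np.float64(24.4)]
plate [646.8  -0.   55.8] [np.float64(2.6), np.float64(2.6)]
bowl [ 653.5 -229.8   78.8] [np.f
[... 1612 characters left out ...]
t64(126.0), np.float64(412.0)), (np.int32(31), np.float64(329.0), np.float64(413.0)), (np.int32(29), np.float64(506.0), np.float64(417.0)), (np.int32(31), np.float64(571.0), np.float64(434.0))]
top yellow [(np.int32(45), np.float64(176.0), np.float64(380.0)), (np.int32(103), np.float64(12.0), np.float64(442.0)), (np.int32(45), np.float64(27.0), np.float64(470.0))]
top red [(np.int32(24), np.float64(645.0), np.float64(100.0)), (np.int32(27), np.float64(623.0), np.float64(106.0)), (np.int32(34), np.float64(600.0), np.float64(111.0)), (np.int32(31), np.float64(573.0), np.float64(119.0)), (np.int32(188), np.float64(253.0), np.float64(243.0)), (np.int32(78), np.float64(794.0), np.float64(372.0))]
```

View pics/crop1.png

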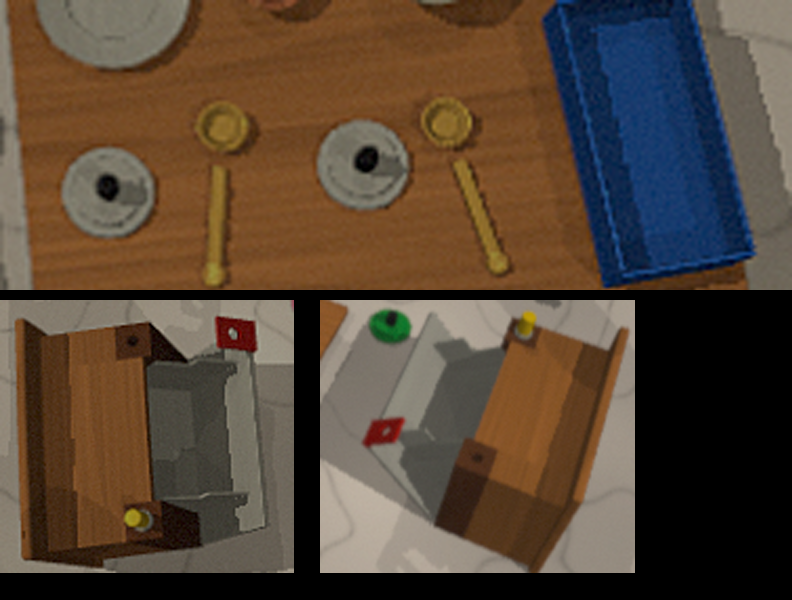

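Crop shows the two steel lids with black knobs at (108,190) and (364,165), spoons at (220,190) and (470,190), the pin at (137,520), and the tab and lock holes. The choice holds. Heights agree: knob mid 70–71 (expected 71), pin knob about 183 (expected 179), lock about 156 (expected 160). Next I fit the container and spoons, and get a wrist view above the unit.

```bash
cat > fit.py <<'E'
from h import *
from scipy.optimize import minimize
def fitmask(views, P, x0, fill=True, zfree=False):
    """views: [(cal,mask)], P: list of point sets (object frame) each drawn as its convex hull; x=[x,y,yaw(,z)]"""
    def cost(x):
        c,s=np.cos(x[2]),np.sin(x[2]); R=np.array([[c,-s,0],[s,c,0],[0,0,1]]); t=np.r_[x[:2],x[3]]
        e=0
        for cc,m in views:
            d=np.zeros((m.shape[0]*4,m.shape[1]*4),np.uint8)
            for p in P: cv2.fillConvexPoly(d,cv2.convexHull(np.round(proj(cc,p@R.T+t)*64+30).astype(np.int32)),1,shift=4)
            d=cv2.resize(d.astype(np.float32),m.shape[::-1],interpolation=cv2.INTER_AREA)
            e+=np.abs(d-m).sum()/m.sum()
        return e
    n=4 if zfree else 3; f=lambda q: cost(np.r_[q,x0[n:]])
    sim=np.vstack([x0[:n]]+[np.array(x0[:n])+v for v in np.diag([.006,.006,.06,.006][:n])])
    r=minimize(f,x0[:n],method="Nelder-Mead",options=dict(initial_simplex=sim,maxiter=150,xatol=1e-4))
    return r.x,r.fun
box=lambda x0,x1,y0,y1,z0,z1: np.array([[x,y,z] for x in(x0,x1) for y in(y0,y1) for z in(z0,z1)])
a=np.linspace(0,2*np.pi,24,endpoint=False)
cyl=lambda cx,r,z0,z1: np.vstack([np.c_[cx+r*np.cos(a),r*np.sin(a),0*a+z] for z in(z0,z1)])
CONT=[box(-.1,.1,-.048,.048,0,.042)]
SPOON=[box(-.065,.019,-.005,.005,0,.007),cyl(.047,.018,0,.011)]
def mask(im,lo,hi,roi):
    m=cv2.inRange(cv2.cvtColor(im,cv2.COLOR_BGR2HSV),lo,hi); o=np.zeros_like(m); x0,y0,x1,y1=[int(v/1.5625) for v in roi]; o[y0:y1,x0:x1]=m[y0:y1,x0:x1]
    return (o>0).astype(np.float32)
E
python3 - <<'E'
from fit import *
S,T=cal("scene"),cal("top"); s,t=[cv2.imread(f"pics/{n}0.png") for n in("scene","top")]
B=((100,120,30),(125,255,255)); Y=((18,120,60),(34,255,255))
for k in [0,1]:
    x,f=fitmask([(S,mask(s,*B,(180,205,290,305))),(T,mask(t,*B,(570,200,680,350)))],CONT,[.508,-.36,1.67-1.5708*0-.1,.05],zfree=k); print("cont",np.round(x,4),f)
def info(m): return m.sum()
for n,rs,rt,x0 in (("A",(335,285,397,340),(425,258,458,346),[.49,-.061,-.15,.05]),("B",(270,248,315,302),(522,255,570,340),[.485,-.24,.23,.05])):
    V=[(S,mask(s,*Y,rs)),(T,mask(t,*Y,rt))]; print([v[1].sum() for v in V])
    for k in (0,1): x,f=fitmask(V,SPOON,x0,zfree=k); print("spoon",n,np.round(x,4),f)
go(.47,.30,.42,3)
E
```

```text
cont [ 0.5121 -0.363   3.2191] 0.11614653468132019
cont [ 0.512  -0.3651  3.2236  0.045 ] 0.10916157066822052
[np.float32(181.0), np.float32(291.0)]
spoon A [ 0.4984 -0.0613 -0.1545] 0.4726901054382324
spoon A [ 0.4982 -0.0614 -0.1557  0.0497] 0.46689116954803467
[np.float32(158.0), np.float32(288.0)]
spoon B [ 0.489  -0.2368  0.2135] 0.541290283203125
spoon B [ 0.4885 -0.2368  0.2142  0.0494] 0.5429385304450989
shift [ 32.13   9.38 -18.95] turn -25.3 pos [0.2083 0.5086 0.2305] yaw -22.3 F [ 0.1 -0.3  0.3] gap 0.0851 t 0.1
```

Emit:
servo_tool([
  [[0, 0, -5], 0],
  [[3, 1, -9], -3],
  [[7, 2, -12], -7],
  [[11, 3, -15], -11],
  [[15, 4.3, -17], -15],
  [[19, 5.5, -19], -19],
  [[23, 6.7, -19], -22],
  [[27, 8, -19], -25],
  [[30, 8.8, -19], -25.3],
  [[32.1, 9.4, -19], -25.3],
], grip=0.6)

```text
time: 1.1
position: [0.4713, 0.2987, 0.4206]
orientation: [179.9, 0.1, 2.9]
force: [0.0, 0.4, -0.2]
finger_gap: 0.0513
grip_force: 0.0
```

Run:
```python
from h import *
import json
s=sensors.read_state(); c=cal("wrist"); im=eyes.read_camera("wrist"); cv2.imwrite("pics/w1.png",im[:,:,::-1]); cv2.imwrite("pics/w1b.png",cv2.resize(im[:,:,::-1],(800,600),interpolation=cv2.INTER_CUBIC))
json.dump({k:np.asarray(v).tolist() for k,v in c.items()},open("w1.json","w"))
go(.47,.30,.42,3); R=c["extrinsics"][:3,:3]; print(-R.T@c["extrinsics"][:3,3],R[2], s["qd"].round(1))
```

```text
shift [-0.26 -0.28  0.02] turn -0.2 pos [0.4727 0.2973 0.4202] yaw 2.8 F [-0.9 -1.  -0.7] gap 0.0516 t 1.15
[0.54795429 0.30171329 0.56367634] [-0.3042221  -0.01588829 -0.95246862] [-22.1   9.2  12.9  -0.3  -3.6  22.1]
```

View pics/w1b.png

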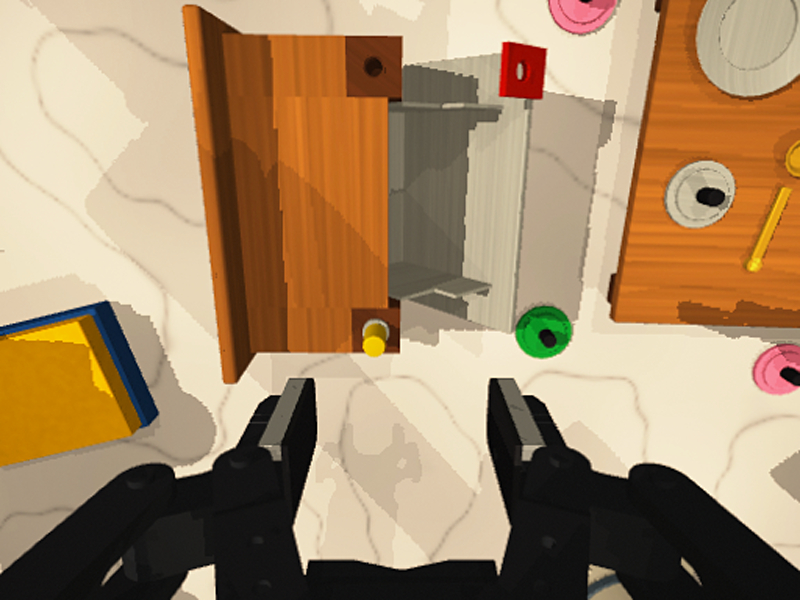

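Wrist view: lock hole (373,67), tab hole (520,72), pin knob top (375,343), post front corners (402,37) and (400,352), panel edge (528,100) to (513,330), lid A knob (711,196). Next: triangulate and fit the unit pose.

Run:
```python
from h import *
import json
W={k:np.array(v) for k,v in json.load(open("w1.json")).items()}; S,T=cal("scene"),cal("top"); k=1/1.5625
q=lambda *p: np.array(p)*k
def show(n,o): X,r=tri(o); print(n,np.round(X*1000,1),[float(v) for v in r])
show("lock W+T",[(W,q(373,67)),(T,q(176,249))]); show("lock all",[(W,q(373,67)),(T,q(176,249)),(S,q(555,407))])
show("tab all",[(W,q(520,72)),(T,q(251,243)),(S,q(486,386))]);show("tab WT",[(W,q(520,72)),(T,q(251,243))])
show("pin top all",[(W,q(375,343)),(T,q(176,380)),(S,q(592,301))])
show("lidA knob all",[(W,q(711,196)),(T,q(390,300)),(S,q(402,325))])
for n,p in(("cornR",(402,37)),("cornL",(400,352)),("lock",(373,67))): print(n,np.round(1000*onz(W,q(*p),.16),1))
print("top lock",1000*onz(T,q(176,249),.16)," scene",1000*onz(S,q(555,407),.16))
print("pin knob top@.194",1000*onz(W,q(375,343),.194),1000*onz(T,q(177,380),.190))
print("pin flange@.164",1000*onz(W,q(376,330),.164))
for n,p in(("edgeR",(528,100)),("edgeL",(513,330))): print(n,np.round(1000*onz(W,q(*p),.12),1))
for n,p in(("backR",(184,5)),("backL",(223,383))): print(n,np.round(1000*onz(W,q(*p),.2),1))
print("lidA disc z.056 W",1000*onz(W,q(700,194),.056)," T",1000*onz(T,q(390,302),.056))
print("lidB disc T",1000*onz(T,q(501,290),.058))
go(.506,.016,.20,3)
```

```text
lock W+T [590.1 323.5 162.2] [0.1, 0.1]
lock all [591.4 326.3 155.6] [2.4, 1.1, 2.9]
tab all [595.8 216.3 138.2] [1.8, 1.0, 1.7]
tab WT [594.8 215.4 142.4] [0.7, 0.7]
pin top all [392.4 315.3 192.2] [1.8, 0.4, 1.4]
lidA knob all [505.5  14.7  70. ] [2.8, 0.6, 3.2]
cornR [610.3 304.2 160. ]
cornL [372.1 293.4 160. ]
lock [590.2 323.7 160. ]
top lock [590.95478013 324.2102157  160.        ]  scene [593.97722062 329.28890562 160.        ]
pin knob top@.194 [393.39473506 313.5453269  194.        ] [392.45211034 315.11349863 190.        ]
pin flange@.164 [392.39113849 314.11099821 164.        ]
edgeR [576.7 202.3 120. ]
edgeL [381.8 191.  120. ]
backR [614.2 438.7 200. ]
backL [356.8 428.9 200. ]
lidA disc z.056 W [505.29186789  14.09234649  56.        ]  T [505.03850213  14.60860047  56.        ]
lidB disc T [ 508.30908788 -164.83711931   58.        ]
shift [ 1.94 28.26 22.02] turn -0.2 pos [0.4727 0.2973 0.4202] yaw 2.8 F [-0.9 -1.  -0.7] gap 0.0516 t 1.15
```

Emit:
servo_tool([
  [[0.3, 4, 0], 0],
  [[0.7, 8.5, 1], 0],
  [[1, 13, 4], 0],
  [[1.4, 17.5, 8], 0],
  [[1.7, 22, 12], 0],
  [[1.9, 26, 17], 0],
  [[2.06, 28.7, 22], 0],
  [[2.06, 28.7, 26], 0],
  [[2.06, 28.7, 29], 0],
  [[2.06, 28.7, 31], 0],
], grip=0.45)

```text
time: 2.15
position: [0.503, 0.0135, 0.1073]
orientation: [180.0, 0.3, 2.9]
force: [0.5, 0.9, 0.4]
finger_gap: 0.0385
grip_force: 0.0
```

Run:
```python
from h import *
im=eyes.read_camera("top"); cv2.imwrite("pics/t2.png",im[:,:,::-1])
go(.5053,.0145,.063,2.6)
```

```text
shift [ 0.48 -0.08  4.03] turn 0.3 pos [0.5006 0.0135 0.1033] yaw 2.9 F [-2.6 -0.4 -5.3] gap 0.0388 t 2.2
```

Emit:
servo_tool([
  [[0, 0, 1.5], 0],
  [[0, 0, 3], 0],
  [[0, 0, 4], 0],
  [[0, 0, 4.7], 0],
  [[0, 0, 4.7], 0],
  [[0, 0, 4.7], 0],
  [[0, 0, 4.7], 0],
  [[0, 0, 4.7], 0],
  [[0, 0, 4.7], 0],
  [[0, 0, 4.7], 0],
])

```text
time: 3.2
position: [0.5057, 0.0148, 0.0645]
orientation: [-180.0, -0.0, 3.0]
force: [-0.2, 0.1, -0.6]
finger_gap: 0.0384
grip_force: 0.0
```

Emit:
servo_tool([
  [[0, 0, 0], 0],
  [[0, 0, 0], 0],
  [[0, 0, 0], 0],
  [[0, 0, 0], 0],
  [[0, 0, 0], 0],
  [[0, 0, 0], 0],
  [[0, 0, -1], 0],
  [[0, 0, -4], 0],
  [[0, 0, -8], 0],
  [[0, 0, -12], 0],
], grip=0, force=40)

```text
time: 4.2
position: [0.505, 0.0146, 0.1858]
orientation: [180.0, 0.1, 3.0]
force: [1.8, 0.8, 0.0]
finger_gap: 0.0141
grip_force: 39.0
```

Emit:
servo_tool([
  [[0.4, -3, -1], 0],
  [[1, -7, -2], 0],
  [[1.6, -11.5, -2], 0],
  [[2.2, -16, -2], 0],
  [[2.8, -20, -2], 0],
  [[3.3, -23.3, -2], 0],
  [[3.54, -25.1, -1], 0.4],
  [[3.54, -25.1, 0], 0.4],
  [[3.54, -25.1, 0], 0.4],
  [[3.54, -25.1, 0], 0.4],
])

```text
time: 5.2
position: [0.5276, 0.266, 0.1842]
orientation: [179.9, 0.0, 2.6]
force: [-0.7, -0.6, -0.4]
finger_gap: 0.0142
grip_force: 39.1
```

Run:
```python
from h import *
a=[eyes.read_camera(n)[:,:,::-1] for n in("wrist","scene")]
go(.5277,.2674,.108,2.6)
cv2.imwrite("pics/v3.png",np.hstack([cv2.resize(a[0],(400,300),interpolation=cv2.INTER_AREA),cv2.resize(a[1][140:320,230:470],(400,300))]))
```

```text
shift [-0.02 -0.11  7.7 ] turn -0.0 pos [0.528  0.2663 0.185 ] yaw 2.6 F [ 0.3  0.4 -1.1] gap 0.0144 t 5.3
```

View pics/v3.png

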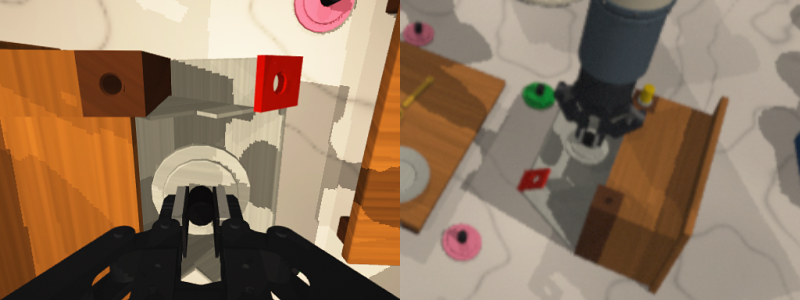

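The wrist half shows the lid held level, knob between the fingers at (200,205), over the bin opening between the board edge at x≈135 and the panel at x≈280. Lowering.

Emit:
servo_tool([
  [[0, 0, 2], 0],
  [[0, 0, 4], 0],
  [[0, 0, 5.5], 0],
  [[0, 0, 6.7], 0],
  [[0, 0, 7.4], 0],
  [[0, 0, 7.6], 0],
  [[0, 0, 7.6], 0],
  [[0, 0, 7.6], 0],
  [[0, 0, 7.6], 0],
  [[0, 0, 7.6], 0],
])

```text
time: 6.3
position: [0.5279, 0.2675, 0.1088]
orientation: [-180.0, -0.0, 2.6]
force: [-1.1, 0.3, -1.1]
finger_gap: 0.0141
grip_force: 39.1
```

Emit:
servo_tool([
  [[0, 0, 0], 0],
  [[0, 0, 0], 0],
  [[0, 0, 0], 0],
  [[0, 0, 0], 0],
  [[0, 0, -1], 0],
  [[0, 0, -3], 0],
  [[0, 0, -5.5], 0],
  [[0, 1, -8], 0],
  [[0, 4, -9], 0],
  [[0, 8, -9], 0],
], grip=0.35)

```text
time: 7.3
position: [0.5326, 0.1884, 0.201]
orientation: [-179.9, -0.3, 2.8]
force: [1.2, 0.2, 0.1]
finger_gap: 0.0301
grip_force: 0.0
```

Run:
```python
from h import *
import json
c=cal("wrist"); im=eyes.read_camera("wrist"); cv2.imwrite("pics/w4.png",im[:,:,::-1])
go(.5083,-.1645,.11,2.6)
T=cal("top"); t=cv2.imread("pics/top0.png")
# refine lidB from top: grey disc
for nm,(x,y) in (("A",(390,301)),("B",(501,289))):
    X0,Y0=int(x/1.5625),int(y/1.5625); r=cv2.cvtColor(t,cv2.COLOR_BGR2HSV)[Y0-22:Y0+22,X0-22:X0+22]
    m=((r[:,:,1]<70)&(r[:,:,2]>60)).astype(np.uint8); cs,_=cv2.findContours(m,0,1); e=cv2.minEnclosingCircle(max(cs,key=cv2.contourArea)); p=np.array(e[0])+[X0-22,Y0-22]; print(nm,p*1.5625,e[1],1000*onz(T,p,.055))
```

```text
shift [-3.92 34.58  9.06] turn -0.0 pos [0.5319 0.1827 0.2006] yaw 2.6 F [-1.1 -5.7 -0.2] gap 0.0294 t 7.35
A [389.92598653 301.43914521] 12.61988639831543 [506.18623328  14.65436438  55.        ]
B [500.07102191 289.98579681] 12.518682479858398 [ 509.13642631 -163.85699231   55.        ]
```

Emit:
servo_tool([
  [[-0.5, 5, 0], 0],
  [[-1, 9.7, 0], 0],
  [[-1.6, 14.4, 0], 0],
  [[-2.1, 19.1, 0], 0],
  [[-2.6, 23.8, 0], 0],
  [[-3.1, 28.5, 1], 0],
  [[-3.6, 33, 4], 0],
  [[-3.84, 35.05, 7], 0],
  [[-3.84, 35.05, 8.8], 0],
  [[-3.84, 35.05, 8.8], 0],
], grip=0.45)

```text
time: 8.35
position: [0.5074, -0.1648, 0.108]
orientation: [-179.9, 0.3, 2.5]
force: [0.4, -0.0, -0.0]
finger_gap: 0.0385
grip_force: 0.0
```

Emit:
servo_tool([
  [[0, 0, 0], 0],
  [[0, 0, 1.5], 0],
  [[0, 0, 3], 0],
  [[0, 0, 4], 0],
  [[0, 0, 4.7], 0],
  [[0, 0, 4.7], 0],
  [[0, 0, 4.7], 0],
  [[0, 0, 4.7], 0],
  [[0, 0, 4.7], 0],
  [[0, 0, 4.7], 0],
])

```text
time: 9.35
position: [0.5092, -0.1646, 0.0637]
orientation: [180.0, -0.0, 2.6]
force: [0.0, -0.1, -0.1]
finger_gap: 0.0383
grip_force: 0.0
```

Emit:
servo_tool([
  [[0, 0, 0], 0],
  [[0, 0, 0], 0],
  [[0, 0, 0], 0],
  [[0, 0, 0], 0],
  [[0, 0, 0], 0],
  [[0, 0, 0], 0],
  [[0, 0, -1], 0],
  [[0, 0, -4], 0],
  [[0, 0, -8], 0],
  [[0, 0, -12], 0],
], grip=0, force=40)

```text
time: 10.35
position: [0.5084, -0.1645, 0.1847]
orientation: [-180.0, 0.1, 2.6]
force: [0.9, 0.0, -0.6]
finger_gap: 0.0142
grip_force: 39.0
```

```bash
python3 - <<'E'
from h import *
go(.4577,.2642,.19,2.6)
E
python3 - <<'E'
import cv2,numpy as np
a=cv2.imread("pics/w4.png"); cv2.imwrite("pics/w4b.png",cv2.resize(a,(640,480)))
E
```

```text
shift [ -3.1  -43.05  -0.53] turn 0.0 pos [ 0.5084 -0.1645  0.1847] yaw 2.6 F [ 0.9  0.  -0.6] gap 0.0142 t 10.35
```

View pics/w4b.png

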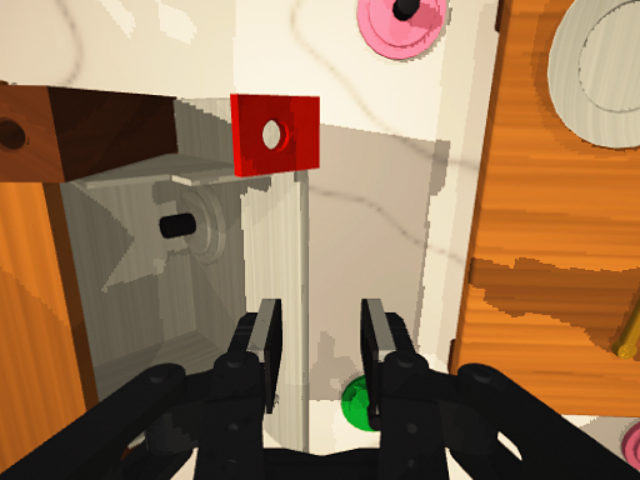

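Lid 1 lies in the bin with its knob at (178,225), against the front panel on the far side. Now lid 2 goes to the near side.

Emit:
servo_tool([
  [[-0.3, -4, -1], 0],
  [[-0.6, -8.8, -2], 0],
  [[-1, -13.6, -2], 0],
  [[-1.3, -18.4, -2], 0],
  [[-1.7, -23.2, -2], 0],
  [[-2, -28, -2], 0],
  [[-2.4, -32.8, -2], 0],
  [[-2.8, -37.6, -2], 0],
  [[-3, -41, -1], 0],
  [[-3.16, -43, 0], 0],
])

```text
time: 11.35
position: [0.4571, 0.2663, 0.1833]
orientation: [-180.0, -0.0, 2.8]
force: [-0.6, -0.6, -1.1]
finger_gap: 0.0139
grip_force: 39.2
```

Emit:
servo_tool([
  [[0, 0, 0], 0],
  [[0, 0, 0], 0],
  [[0, 0, 1], 0],
  [[0, 0, 3], 0],
  [[0, 0, 5], 0],
  [[0, 0, 6.5], 0],
  [[0, 0, 7.3], 0],
  [[0, 0, 7.5], 0],
  [[0, 0, 7.5], 0],
  [[0, 0, 7.5], 0],
])

```text
time: 12.35
position: [0.4583, 0.2638, 0.1092]
orientation: [-179.9, -0.1, 2.6]
force: [-0.3, -0.6, -0.7]
finger_gap: 0.0145
grip_force: 39.2
```

Emit:
servo_tool([
  [[0, 0, 0], 0],
  [[0, 0, 0], 0],
  [[0, 0, 0], 0],
  [[0, 0, 0], 0],
  [[0, 0, -1], 0],
  [[0, 0, -3], 0],
  [[0, 0, -5.5], 0],
  [[0, 1, -8], 0],
  [[0, 4, -9], 0],
  [[0, 8, -9], 0],
], grip=0.35)

```text
time: 13.35
position: [0.4628, 0.1848, 0.2013]
orientation: [-179.8, -0.3, 2.8]
force: [-0.2, -0.3, -0.2]
finger_gap: 0.0298
grip_force: 0.0
```

Run:
```python
from h import *
im=eyes.read_camera("wrist"); a=cv2.resize(im[:,:,::-1],(400,300),interpolation=cv2.INTER_AREA)
im=eyes.read_camera("top"); cv2.imwrite("pics/t5.png",im[:,:,::-1]); b=cv2.resize(im[140:275,50:230,::-1],(400,300))
cv2.imwrite("pics/v5.png",np.hstack([a,b])); go(.477,.17,.145,2.6)
```

```text
shift [1.46 1.2  5.53] turn -0.1 pos [0.4619 0.1813 0.2003] yaw 2.5 F [ 0.5  0.8 -0.4] gap 0.0301 t 13.45
```

View pics/v5.png

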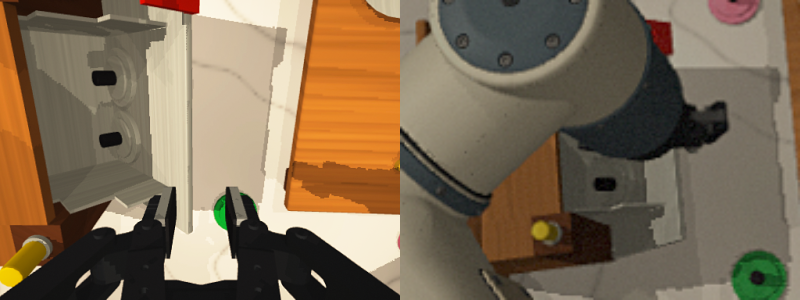

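Both lids are in the bin, knobs at (103,78) and (110,140). Now I shut the bin.

Emit:
servo_tool([
  [[0.5, 1, 0], 0],
  [[2, 2.2, 0], 0],
  [[3.5, 2.2, 1], 0],
  [[3.5, 2.2, 3], 0],
  [[3.5, 2.2, 6], 0],
  [[3.5, 2.2, 8.5], 0],
  [[3.5, 2.2, 10], 0],
  [[3.5, 2.2, 10], 0],
  [[3.5, 2.2, 10], 0],
  [[3.5, 2.2, 10], 0],
], grip=0)

```text
time: 14.45
position: [0.4984, 0.1639, 0.0996]
orientation: [-179.9, -0.1, 2.7]
force: [-0.8, -0.4, 0.3]
finger_gap: 0.0001
grip_force: 0.0
```

Emit:
servo_tool([
  [[0, -1.5, 0], 0],
  [[0, -2.5, -0.5], 0],
  [[0, -3.8, -1.5], 0],
  [[0, -5.1, -2.3], 0],
  [[0, -6.4, -2.9], 0],
  [[0, -7.7, -3.35], 0],
  [[0, -8.9, -3.7], 0],
  [[0, -9.9, -3.85], 0],
  [[0, -10.7, -3.95], 0],
  [[0, -11.4, -4], 0],
])

```text
time: 15.45
position: [0.4919, 0.278, 0.1378]
orientation: [180.0, 0.0, 2.6]
force: [0.4, -1.1, 1.3]
finger_gap: -0.0
grip_force: 0.5
```

Emit:
servo_tool([
  [[0, -0.2, 0], 0],
  [[0, -0.4, 0], 0],
  [[0, -0.5, 0], 0],
  [[0, -0.6, 0], 0],
  [[0, -0.6, 0], 0],
  [[0, -0.6, 0], 0],
  [[0, -0.6, 0], 0],
  [[0, -0.6, 0], 0],
  [[0, -0.6, 0], 0],
  [[0, -0.6, 0], 0],
])

```text
time: 16.45
position: [0.4918, 0.2785, 0.1379]
orientation: [179.5, 0.1, 2.5]
force: [1.3, -15.0, 3.9]
finger_gap: 0.0
grip_force: 7.1
```

Emit:
servo_tool([
  [[0, 0.5, 0], 0],
  [[0, 3, -1], 0],
  [[0, 4, -4], 0],
  [[-1, 3, -9], 0],
  [[-2, 1, -14], 0],
  [[-3.5, -0.5, -18], 0],
  [[-4.5, -1.5, -21], 0],
  [[-5.1, -1.86, -22.2], 0],
  [[-5.1, -1.86, -22.2], 0],
  [[-5.1, -1.86, -22.2], 0],
], grip=0.5)

```text
time: 17.45
position: [0.4398, 0.2994, 0.3586]
orientation: [179.9, 0.1, 2.6]
force: [-0.7, 0.1, -0.4]
finger_gap: 0.0426
grip_force: 0.0
```

Run:
```python
from h import *
import json
c=cal("wrist"); im=eyes.read_camera("wrist"); cv2.imwrite("pics/w6.png",im[:,:,::-1]); cv2.imwrite("pics/w6b.png",cv2.resize(im[:,:,::-1],(800,600),interpolation=cv2.INTER_CUBIC))
json.dump({k:np.asarray(v).tolist() for k,v in c.items()},open("w6.json","w")); go(.3915,.3145,.24,2.6)
```

```text
shift [-4.76 -1.76 11.81] turn 0.0 pos [0.4399 0.2991 0.3581] yaw 2.6 F [ 0.5  0.3 -1.6] gap 0.0426 t 17.5
```

View pics/w6b.png

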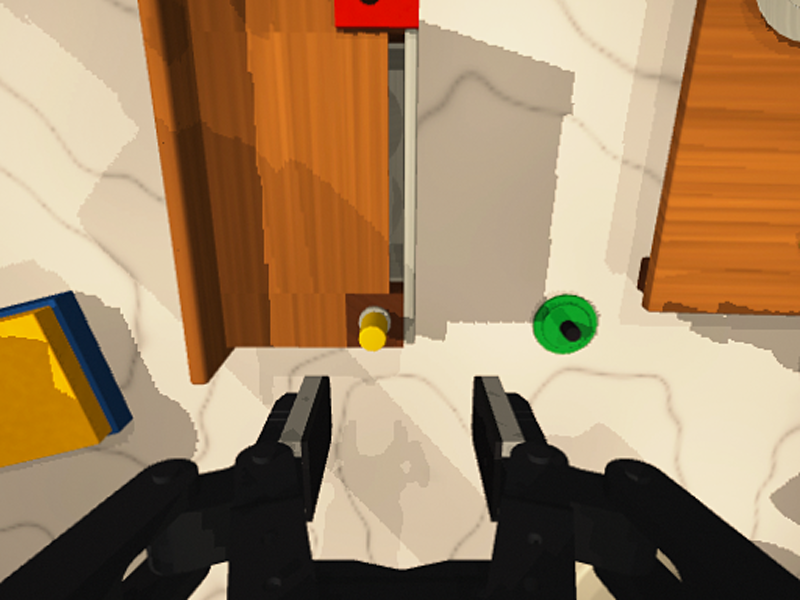

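The bin is shut, with the tab over the lock post at (377,0–28). The pin knob top is at (373,332).

Run:
```python
from h import *
import json
W,V=[{k:np.array(v) for k,v in json.load(open(f)).items()} for f in("w1.json","w6.json")]; T,S=cal("top"),cal("scene"); k=1/1.5625
im=cv2.imread("pics/w6.png"); h=cv2.cvtColor(im,cv2.COLOR_BGR2HSV); m=cv2.inRange(h,(24,200,200),(34,255,255)); m[:195]=0;m[230:]=0;m[:,:225]=0;m[:,260:]=0
ys,xs=np.nonzero(m); print("bright",xs.min()/k,xs.max()/k,ys.min()/k,ys.max()/k)
(cx,cy),r=cv2.minEnclosingCircle(np.c_[xs,ys][ys>ys.max()-14*1].astype(np.float32)); print(cx/k,cy/k,r/k)
for p in((373,332),(373,334)): print(np.round(1000*onz(V,np.array(p)*k,.194),1))
print("flange",np.round(1000*onz(V,np.array((374,318))*k,.164),1))
X,r=tri([(W,np.array((375,343))*k),(V,np.array((373,333))*k),(T,np.array((176,380))*k)]); print("pin top",X*1000,r)
for n,p in(("post corner",(404,347)),): print(n,1000*onz(V,np.array(p)*k,.16))
print("panel outer top edge",1000*onz(V,np.array((416,60))*k,.16),1000*onz(V,np.array((413,340))*k,.16))
go(.392,.3145,.24,2.6)
```

```text
bright 359.375 382.8125 326.5625 348.4375
371.09375 337.5 12.71798461675644
[395.2 314.  194. ]
[393.8 313.9 194. ]
flange [393.7 314.8 164. ]
pin top [392.91203464 314.39114154 192.49029806] [np.float64(0.8), np.float64(1.0), np.float64(1.4)]
post corner [371.35308938 293.01755089 160.        ]
panel outer top edge [557.13230879 294.86791997 160.        ] [376.9882778  286.93293073 160.        ]
shift [-4.71 -1.76 11.81] turn 0.0 pos [0.4399 0.2991 0.3581] yaw 2.6 F [ 0.5  0.3 -1.6] gap 0.0426 t 17.5
```

Emit:
servo_tool([
  [[-2, -0.6, 3], 0],
  [[-4, -1.3, 6], 0],
  [[-4.75, -1.64, 9], 0],
  [[-4.75, -1.64, 12], 0],
  [[-4.75, -1.64, 15], 0],
  [[-4.75, -1.64, 17.5], 0],
  [[-4.75, -1.64, 18.8], 0],
  [[-4.75, -1.64, 19.1], 0],
  [[-4.75, -1.64, 19.1], 0],
  [[-4.75, -1.64, 19.1], 0],
])

```text
time: 18.5
position: [0.3923, 0.3136, 0.1697]
orientation: [-180.0, -0.0, 2.6]
force: [0.9, -0.6, -0.2]
finger_gap: 0.0426
grip_force: 0.0
```

Emit:
servo_tool([
  [[0, 0, 0], 0],
  [[0, 0, 0], 0],
  [[0, 0, 0], 0],
  [[0, 0, 0], 0],
  [[0, 0, 0], 0],
  [[0, 0, 0], 0],
  [[0, 0, 0], 0],
  [[0, 0, 0], 0],
  [[0, 0, 0], 0],
  [[0, 0, 0], 0],
], grip=0, force=40)

```text
time: 19.5
position: [0.3923, 0.314, 0.1701]
orientation: [-179.9, -0.1, 2.6]
force: [-1.3, 0.0, 5.0]
finger_gap: 0.0166
grip_force: 39.3
```

Emit:
servo_tool([
  [[0, 0, -1], 0],
  [[0, 0, -3], 0],
  [[0, 0, -6], 0],
  [[0, 0, -9], 0],
  [[0.5, 0, -10], 0],
  [[3, 0, -10], 0],
  [[6, 0, -10], 0],
  [[9, 0, -10], 0],
  [[10.8, -0.1, -10], 0],
  [[10.8, -0.1, -10], 0],
])

```text
time: 20.5
position: [0.501, 0.3191, 0.2677]
orientation: [179.9, 0.1, 2.5]
force: [-0.1, -0.4, -0.4]
finger_gap: 0.0164
grip_force: 39.5
```

Run:
```python
from h import *
import json
c=cal("wrist"); im=eyes.read_camera("wrist"); cv2.imwrite("pics/w7.png",im[:,:,::-1]); 
t=eyes.read_camera("top"); cv2.imwrite("pics/t7.png",t[:,:,::-1]); s=eyes.read_camera("scene"); cv2.imwrite("pics/s7.png",s[:,:,::-1])
g=lambda a,x0,y0,x1,y1,w,h:cv2.resize(a[int(y0):int(y1),int(x0):int(x1),::-1],(w,h),interpolation=cv2.INTER_CUBIC)
cv2.imwrite("pics/v7.png",np.vstack([np.hstack([g(im,120,0,320,200,400,400),g(s,300,180,400,280,400,400)]),np.hstack([g(t,70,130,190,190,400,200),g(s,100,130,300,230,400,200)])]))
json.dump({k:np.asarray(v).tolist() for k,v in c.items()},open("w7.json","w")); go(.5902,.3235,.27,2.6)
```

```text
shift [ 9.1   0.01 -0.08] turn 0.0 pos [0.4993 0.3194 0.2692] yaw 2.6 F [-0.8 -0.   0.6] gap 0.0165 t 20.65
```

View pics/v7.png

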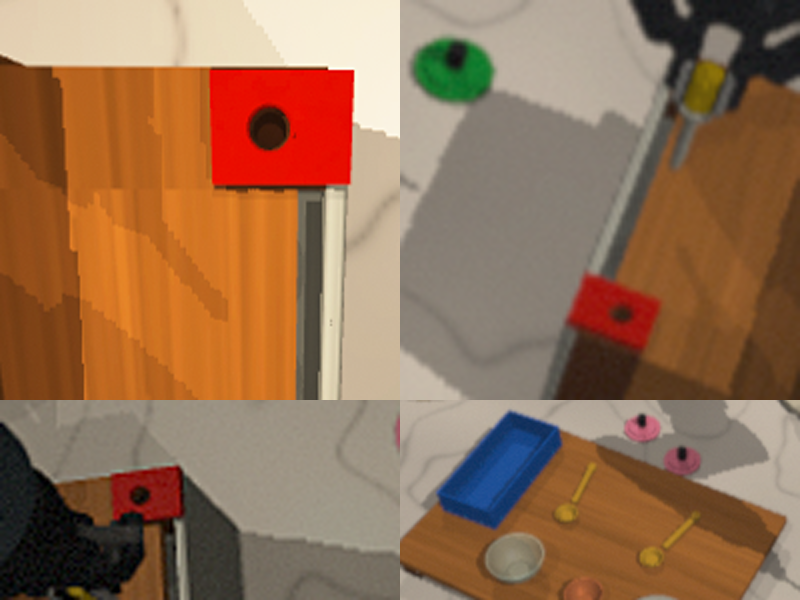

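Wrist crop: tab hole at (269,128), dark lock hole centred under it. The scene crop shows the pin held, knob at (705,85), tip at (678,165), hole at (622,314). In the top crop the hole is at (140,495).

Run:
```python
from h import *
import json
W={k:np.array(v) for k,v in json.load(open("w7.json")).items()}; T,S=cal("top"),cal("scene")
a,s,t=(254.5,64.),(355.5,258.5),(112,158.5)
im=cv2.imread("pics/w7.png"); h=cv2.cvtColor(im[50:80,240:270],cv2.COLOR_BGR2HSV); m=(h[:,:,2]<110).astype(np.uint8)
n,l,st,ce=cv2.connectedComponentsWithStats(m); i=1+np.argmax(st[1:,4]); print("wrist hole",ce[i]+[240,50],st[i]); a=ce[i]+[240,50]
for n,c,p in(("W",W,a),("S",S,s),("T",T,t)): print(n,np.round(1000*onz(c,p,.168),1))
print(tri([(W,a),(T,t)]),tri([(W,a),(T,t),(S,s)]))
print("pin knob",np.round(1000*onz(S,(376.25,201.25),.279),1),"tip",np.round(1000*onz(S,(369.5,221.25),.2),1))
```

```text
wrist hole [254.23511905  63.78571429] [  5   3  20  22 336]
W [590.7 323.6 168. ]
S [593.6 328.3 168. ]
T [590.5 322.9 168. ]
(array([0.59083828, 0.3235102 , 0.16659818]), [np.float64(0.1), np.float64(0.1)]) (array([0.59126888, 0.32542017, 0.16373583]), [np.float64(1.8), np.float64(1.2), np.float64(2.8)])
pin knob [498.6 322.3 279. ] tip [498.4 324.2 200. ]
```

Emit:
servo_tool([
  [[3, 0, 0], 0],
  [[6, 0, 0], 0],
  [[8.5, 0.1, 0], 0],
  [[9.2, 0.1, 0], 0],
  [[9.2, 0.1, 0], 0],
  [[9.2, 0.1, 0], 0],
  [[9.2, 0.1, 1], 0],
  [[9.2, 0.1, 2], 0],
  [[9.2, 0.1, 2.5], 0],
  [[9.2, 0.1, 2.5], 0],
])

```text
time: 21.65
position: [0.5909, 0.3225, 0.2429]
orientation: [179.9, 0.1, 2.6]
force: [0.4, 0.3, -1.0]
finger_gap: 0.0169
grip_force: 39.5
```

Run:
```python
from h import *
go(.5917,.3234,.23,2.6)
c=cal("wrist"); im=eyes.read_camera("wrist"); cv2.imwrite("pics/w8.png",im[:,:,::-1])
s=eyes.read_camera("scene"); cv2.imwrite("pics/s8.png",s[:,:,::-1]); T=cal("scene")
# silhouettes of pin shaft in scene crop rows near the tab: print predicted hole and expected shaft pixel column
print(proj(T,[[.5907,.3234,.168],[.5907,.3234,.176],[.5907,.3234,.22]]))
print("wrist proj hole, shaft",proj(c,[[.5907,.3234,.168],[.5907,.3234,.175],[.5907,.3234,.2]]))
h=cv2.cvtColor(im[:,:,::-1],cv2.COLOR_BGR2HSV); m=((h[:,:,0]<5)|(h[:,:,0]>175))&(h[:,:,1]>200)&(h[:,:,2]>100); ys,xs=np.nonzero(m); print("red bbox wrist",xs.min(),xs.max(),ys.min(),ys.max())
```

```text
shift [ 0.09 -0.08  1.29] turn 0.0 pos [0.5909 0.3225 0.2429] yaw 2.6 F [ 0.4  0.3 -1. ] gap 0.0169 t 21.65
[[353.9683202  256.7056395 ]
 [354.61618547 254.9900483 ]
 [358.33157565 245.14974657]]
wrist proj hole, shaft [[253.81455879 200.96159078]
 [253.73636683 204.43652912]
 [253.41448216 218.73552601]]
red bbox wrist 225 295 174 225
```

Emit:
servo_tool([
  [[0, 0, 0.3], 0],
  [[0, 0, 0.6], 0],
  [[0, 0, 0.9], 0],
  [[0, 0, 1.2], 0],
  [[0, 0, 1.5], 0],
  [[0, 0, 1.5], 0],
  [[0, 0, 1.5], 0],
  [[0, 0, 1.5], 0],
  [[0, 0, 1.5], 0],
  [[0, 0, 1.5], 0],
])

```text
time: 22.75
position: [0.5918, 0.3228, 0.2294]
orientation: [-180.0, -0.0, 2.6]
force: [0.6, -0.7, 0.4]
finger_gap: 0.0164
grip_force: 39.5
```

Emit:
servo_tool([
  [[0, 0, 0.3], 0],
  [[0, 0, 0.6], 0],
  [[0, 0, 0.9], 0],
  [[0, 0, 1.2], 0],
  [[0, 0, 1.5], 0],
  [[0, 0, 1.8], 0],
  [[0, 0, 2.1], 0],
  [[0, 0, 2.4], 0],
  [[0, 0, 2.4], 0],
  [[0, 0, 2.4], 0],
])

```text
time: 23.75
position: [0.5917, 0.3228, 0.2053]
orientation: [180.0, -0.0, 2.6]
force: [0.1, 0.3, 0.3]
finger_gap: 0.0167
grip_force: 39.5
```

Emit:
servo_tool([
  [[0, 0, 0.5], 0],
  [[0, 0, 1], 0],
  [[0, 0, 1.5], 0],
  [[0, 0, 2], 0],
  [[0, 0, 2.4], 0],
  [[0, 0, 2.6], 0],
  [[0, 0, 2.7], 0],
  [[0, 0, 2.7], 0],
  [[0, 0, 2.7], 0],
  [[0, 0, 2.7], 0],
])

```text
time: 24.75
position: [0.5918, 0.3228, 0.1785]
orientation: [-180.0, -0.0, 2.6]
force: [-0.2, 1.1, -0.7]
finger_gap: 0.0168
grip_force: 39.5
```

Emit:
servo_tool([
  [[0, 0, 0], 0],
  [[0, 0, 0], 0],
  [[0, 0, 0], 0],
  [[0, 0, 0], 0],
  [[0, 0, 0], 0],
  [[0, 0, -2], 0],
  [[0, 0, -5], 0],
  [[0, 0, -9], 0],
  [[-3, 0, -11], 0],
  [[-7, 0, -11], 0],
], grip=0.45)

```text
time: 25.75
position: [0.5233, 0.3201, 0.2909]
orientation: [-179.8, -0.3, 2.5]
force: [-0.3, 1.4, 1.2]
finger_gap: 0.0383
grip_force: 0.0
```

Run:
```python
from h import *
import json
c=cal("wrist"); im=eyes.read_camera("wrist"); cv2.imwrite("pics/w9.png",im[:,:,::-1]); json.dump({k:np.asarray(v).tolist() for k,v in c.items()},open("w9.json","w"))
go(.503,-.0621,.11,-8.9)
# pin knob: expected pixels if seated (knob 172..202) 
h=cv2.cvtColor(im[:,:,::-1],cv2.COLOR_BGR2HSV); m=cv2.inRange(h,(22,180,120),(36,255,255)); n,l,st,ce=cv2.connectedComponentsWithStats(m); print([ (st[i].tolist(),ce[i].round(1)) for i in range(1,n) if st[i,4]>60])
a=np.linspace(0,6.28,40)
for z in(.172,.202): 
    p=proj(c,np.c_[.5907+.009*np.cos(a),.3234+.009*np.sin(a),0*a+z]); print(z,p.min(0),p.max(0))
```

```text
shift [-3.11 37.98 17.96] turn 11.6 pos [0.5163 0.3188 0.2896] yaw 2.7 F [-2.1  1.2 -1.3] gap 0.0388 t 25.8
[([245, 87, 26, 27, 544], array([257.3, 100. ])), ([0, 282, 24, 19, 263], array([  9.5, 291. ])), ([24, 303, 19, 35, 196], array([ 31.7, 322.5]))]
0.172 [243.50667405  85.57583351] [267.27770457 110.33332938]
0.202 [241.67092145  85.45985861] [268.47572351 113.33825059]
```

The pin is seated (blob 26 px wide at the place predicted for z = 0.202). Now the spoons, with a wrist view from above them.

Emit:
servo_tool([
  [[-0.8, 4.5, 0], 0],
  [[-1.7, 9.4, 0], 0],
  [[-2.6, 14.3, 0], 0],
  [[-3.5, 19.2, 0.5], 0],
  [[-4.4, 24.1, 1], 0],
  [[-5.2, 29, 1.5], 0],
  [[-6.1, 33.9, 1.8], 0],
  [[-7, 38.8, 1.8], 0],
  [[-7.9, 43.5, 1.8], 0],
  [[-8.3, 46.7, 1.8], 0],
], grip=0.35)

```text
time: 26.8
position: [0.4592, -0.1533, 0.2707]
orientation: [180.0, -0.0, 2.5]
force: [1.0, -0.1, 0.2]
finger_gap: 0.0297
grip_force: 0.0
```

Emit:
servo_tool([
  [[0, 0, 0], 0],
  [[0, 0, 0], 0],
  [[0, 0, 0], 0],
  [[0, 0, 0], 0],
  [[0, 0, 0], 0],
  [[0, 0, 0], 0],
  [[0, 0, 0], 0],
  [[0, 0, 0], 0],
  [[0, 0, 0], 0],
  [[0, 0, 0], 0],
])

```text
time: 27.8
position: [0.4603, -0.1507, 0.2703]
orientation: [180.0, -0.0, 2.6]
force: [0.5, 0.6, -1.1]
finger_gap: 0.03
grip_force: 0.0
```

Run:
```python
from fit import *
import json
c=cal("wrist"); im=eyes.read_camera("wrist")[:,:,::-1].copy(); cv2.imwrite("pics/w10.png",im); json.dump({k:np.asarray(v).tolist() for k,v in c.items()},open("w10.json","w"))
go(.5,-.06,.11,-8.9)
h=cv2.cvtColor(im,cv2.COLOR_BGR2HSV)
for n,x0 in(("A",[.4984,-.0613,-.1545,.05]),("B",[.489,-.2368,.2135,.05])):
    x=np.array(x0); R=np.array([[np.cos(x[2]),-np.sin(x[2]),0],[np.sin(x[2]),np.cos(x[2]),0],[0,0,1]])
    P=proj(c,np.array([[-.065,0,0],[.005,0,.007],[.047,0,.011]])@R.T+[x[0],x[1],.05]); print(n,P.round(0).tolist(),[h[int(p[1]),int(p[0])].tolist() if 0<=p[0]<512 and 0<=p[1]<384 else None for p in P])
    lo,hi=P.min(0)-28,P.max(0)+28
    m=mask(im,(22,130,100),(34,255,255),np.r_[np.maximum(lo,0),np.maximum(hi,0)]*1.5625)
    print(m.sum()); 
    for k in(0,1): r=fitmask([(c,m)],SPOON,x0,zfree=k); print(np.round(r[0],4),round(r[1],3))
m=mask(im,(100,120,30),(125,255,255),(0,0,800,600)); print("blue",m.sum(), np.argwhere(m).min(0),np.argwhere(m).max(0))
```

```text
shift [ 4.39 -8.89 16.03] turn 11.5 pos [ 0.4602 -0.1508  0.2703] yaw 2.6 F [-1.   0.1 -0.9] gap 0.03 t 27.85
A [[166.0, 176.0], [173.0, 114.0], [177.0, 72.0]] [[21, 226, 232], [22, 225, 246], [21, 229, 239]]
636.0
[ 0.4975 -0.0609 -0.2103] 2.21
[ 0.5041  0.0237 -0.2142 -0.3407] 0.775
B [[342.0, 191.0], [338.0, 131.0], [335.0, 90.0]] [[21, 231, 241], [21, 229, 238], [21, 230, 236]]
301.0
[ 0.4845 -0.2387  0.2261] 5.43
[ -4.2998 -17.7367 145.2575 -56.8598] 1.001
blue 20608.0 [  5 405] [223 511]
```

Run:
```python
from fit import *
import json
c={k:np.array(v) for k,v in json.load(open("w10.json")).items()}; im=cv2.imread("pics/w10.png"); S,T=cal("scene"),cal("top")
h=cv2.cvtColor(im,cv2.COLOR_BGR2HSV); print("wood",h[130,250],h[60,240])
for n,x0 in(("A",[.4984,-.0613,-.1545,.05]),("B",[.489,-.2368,.2135,.05])):
    x=np.array(x0); R=np.array([[np.cos(x[2]),-np.sin(x[2]),0],[np.sin(x[2]),np.cos(x[2]),0],[0,0,1]])
    P=proj(c,np.array([[-.065,0,0],[.005,0,.007],[.047,0,.011]])@R.T+[x[0],x[1],.05]); lo,hi=P.min(0)-25,P.max(0)+25
    m=mask(im,(18,120,60),(30,255,255),np.r_[lo,hi]*1.5625); print(n,m.sum())
    for k in(0,1): r=fitmask([(c,m)],SPOON,x0,zfree=k); print(np.round(r[0],4),round(r[1],3))
    x=r[0] if 0 else fitmask([(c,m)],SPOON,x0)[0]; print("grasp",np.round(x[:2]+.005*np.array([np.cos(x[2]),np.sin(x[2])]),4),"yaw",np.degrees(x[2]).round(1))
m=mask(im,(100,120,30),(125,255,255),(600,0,800,500))
t,s=cv2.imread("pics/t2.png"),cv2.imread("pics/s7.png")
B=((100,120,30),(125,255,255))
for nm,V in(("ST",[(S,mask(s,*B,(180,205,290,305))),(T,mask(cv2.imread("pics/top0.png"),*B,(570,200,680,350)))]),("T",[(T,mask(cv2.imread("pics/top0.png"),*B,(570,200,680,350)))]),("W",[(c,m)])): print(nm,fitmask(V,CONT,[.512,-.364,.08,.05]))
```

```text
wood [ 14 213 215] [ 14 216 213]
A 1806.0
[ 0.4968 -0.0623 -0.1556] 0.145
[ 0.4974 -0.0583 -0.147   0.0323] 0.116
grasp [ 0.5018 -0.0631] yaw -8.9
B 1716.0
[ 0.4871 -0.238   0.2236] 0.151
[ 0.4866 -0.2415  0.2109  0.0347] 0.121
grasp [ 0.492  -0.2369] yaw 12.8
ST (array([ 0.51114046, -0.36345943,  0.08399597]), np.float64(0.11573050916194916))
T (array([ 0.51146372, -0.36344582,  0.07315099]), np.float64(0.03682803735136986))
W (array([ 0.51031509, -0.36507069,  0.07670119]), np.float64(0.009001358412206173))
```

Emit:
servo_tool([
  [[1.2, -2, 2], 3],
  [[2.4, -4.3, 5], 6],
  [[3.6, -6.6, 8.5], 9],
  [[4.58, -8.56, 12], 11.5],
  [[4.58, -8.56, 15], 11.5],
  [[4.58, -8.56, 17.5], 11.5],
  [[4.58, -8.56, 19], 11.5],
  [[4.58, -8.56, 20], 11.5],
  [[4.58, -8.56, 20], 11.5],
  [[4.58, -8.56, 20], 11.5],
], grip=0.3)

```text
time: 28.85
position: [0.5027, -0.0632, 0.071]
orientation: [180.0, -0.1, -8.9]
force: [0.3, -0.0, 0.3]
finger_gap: 0.0259
grip_force: 0.0
```

Emit:
servo_tool([
  [[0, 0, 0.4], 0],
  [[0, 0, 0.8], 0],
  [[0, 0, 1.2], 0],
  [[0, 0, 1.5], 0],
  [[0, 0, 1.8], 0],
  [[0, 0, 1.9], 0],
  [[0, 0, 1.9], 0],
  [[0, 0, 1.9], 0],
  [[0, 0, 1.9], 0],
  [[0, 0, 1.9], 0],
])

```text
time: 29.85
position: [0.5022, -0.0631, 0.0514]
orientation: [-180.0, -0.0, -8.9]
force: [0.4, 0.2, -1.0]
finger_gap: 0.0259
grip_force: 0.0
```

Emit:
servo_tool([
  [[0, 0, 0], 0],
  [[0, 0, 0], 0],
  [[0, 0, 0], 0],
  [[0, 0, 0], 0],
  [[0, 0, 0], 0],
  [[0, 0, 0], 0],
  [[0, 0, 0], 0],
  [[0, 0, -1], 0],
  [[0, 0, -2], 0],
  [[0, 0, -3], 0],
], grip=0, force=40)

```text
time: 30.85
position: [0.5022, -0.0632, 0.0823]
orientation: [-180.0, -0.0, -8.9]
force: [-0.3, 0.2, 0.0]
finger_gap: 0.0079
grip_force: 41.1
```

Emit:
servo_tool([
  [[0, 0, -3], 0],
  [[0.4, 2, -6], -1],
  [[1.2, 6, -7], -3],
  [[2.2, 10.5, -7], -5],
  [[3.2, 15.2, -7], -7],
  [[4.1, 20, -7], -9],
  [[5, 24.5, -7], -11],
  [[5.9, 28.5, -7], -13.3],
  [[6.5, 31.48, -7], -13.3],
  [[6.5, 31.48, -7], -13.3],
])

```text
time: 31.85
position: [0.5169, -0.3878, 0.151]
orientation: [180.0, 0.0, 4.2]
force: [0.2, -0.0, -0.4]
finger_gap: 0.0082
grip_force: 41.1
```

Emit:
servo_tool([
  [[0, 0, 0], 0],
  [[0, 0, 0], 0],
  [[0, 0, 2], 0],
  [[0, 0, 4], 0],
  [[0, 0, 6], 0],
  [[0, 0, 7.5], 0],
  [[0, 0, 8.5], 0],
  [[0, 0, 9], 0],
  [[0, 0, 9.2], 0],
  [[0, 0, 9.2], 0],
])

```text
time: 32.85
position: [0.5181, -0.3842, 0.0599]
orientation: [180.0, -0.0, 4.4]
force: [1.1, 0.5, -0.0]
finger_gap: 0.0083
grip_force: 41.1
```

Emit:
servo_tool([
  [[0, 0, 0.1], 0],
  [[0, 0, 0.2], 0],
  [[0, 0, 0.3], 0],
  [[0, 0, 0.35], 0],
  [[0, 0, 0.35], 0],
  [[0, 0, 0.35], 0],
  [[0, 0, 0.35], 0],
  [[0, 0, 0.35], 0],
  [[0, 0, 0.35], 0],
  [[0, 0, 0.35], 0],
])

```text
time: 33.85
position: [0.5177, -0.3842, 0.0558]
orientation: [180.0, -0.0, 4.4]
force: [0.4, 0.1, -1.4]
finger_gap: 0.0085
grip_force: 41.1
```

Emit:
servo_tool([
  [[0, 0, 0], 0],
  [[0, 0, 0], 0],
  [[0, 0, 0], 0],
  [[0, 0, 0], 0],
  [[0, 0, -0.5], 0],
  [[0, 0, -2], 0],
  [[0, 0, -4.5], 0],
  [[0, 0, -7], 0],
  [[0, 0, -9], 0],
  [[0, 0, -9], 0],
], grip=0.19)

```text
time: 34.85
position: [0.5193, -0.3854, 0.1501]
orientation: [179.7, -0.3, 4.4]
force: [-0.1, -0.8, -0.1]
finger_gap: 0.0163
grip_force: 0.0
```

Run:
```python
from fit import *
go(.4925,-.2365,.071,12.5)
t=eyes.read_camera("top"); cv2.imwrite("pics/t11.png",t[:,:,::-1]); w=eyes.read_camera("wrist"); cv2.imwrite("pics/w11.png",w[:,:,::-1])
```

```text
shift [ -1.52 -15.05   7.91] turn -8.1 pos [ 0.5193 -0.3854  0.1501] yaw 4.4 F [-0.1 -0.8 -0.1] gap 0.0163 t 34.85
```

Emit:
servo_tool([
  [[-0.2, -3, 0], -1.5],
  [[-0.6, -7, 0], -4],
  [[-1, -11, 0], -6.5],
  [[-1.36, -14.93, 0], -8.1],
  [[-1.36, -14.93, 1.5], -8.1],
  [[-1.36, -14.93, 4], -8.1],
  [[-1.36, -14.93, 6], -8.1],
  [[-1.36, -14.93, 7.45], -8.1],
  [[-1.36, -14.93, 7.45], -8.1],
  [[-1.36, -14.93, 7.45], -8.1],
], grip=0.3)

```text
time: 35.95
position: [0.4923, -0.2364, 0.0711]
orientation: [-180.0, 0.1, 12.5]
force: [-0.1, 0.3, 0.4]
finger_gap: 0.0256
grip_force: 0.0
```

Emit:
servo_tool([
  [[0, 0, 0.4], 0],
  [[0, 0, 0.8], 0],
  [[0, 0, 1.2], 0],
  [[0, 0, 1.5], 0],
  [[0, 0, 1.8], 0],
  [[0, 0, 2], 0],
  [[0, 0, 2], 0],
  [[0, 0, 2], 0],
  [[0, 0, 2], 0],
  [[0, 0, 2], 0],
])

```text
time: 36.95
position: [0.4928, -0.2364, 0.0514]
orientation: [180.0, -0.0, 12.5]
force: [-0.6, 0.1, 0.4]
finger_gap: 0.0256
grip_force: 0.0
```

Emit:
servo_tool([
  [[0, 0, 0], 0],
  [[0, 0, 0], 0],
  [[0, 0, 0], 0],
  [[0, 0, 0], 0],
  [[0, 0, 0], 0],
  [[0, 0, 0], 0],
  [[0, 0, 0], 0],
  [[0, 0, -1], 0],
  [[0, 0, -2], 0],
  [[0, 0, -3], 0],
], grip=0, force=40)

```text
time: 37.95
position: [0.4927, -0.2364, 0.0823]
orientation: [180.0, -0.0, 12.5]
force: [-0.2, 0.9, -0.6]
finger_gap: 0.0081
grip_force: 41.3
```

Run:
```python
from fit import *
go(.5145,-.3441,.15,4.4)
t=cv2.imread("pics/t11.png"); T=cal("top"); 
m=mask(t,(18,120,60),(34,255,255),(560,190,700,360)); print("brass in container",m.sum()); ys,xs=np.nonzero(m); print([onz(T,p,.06).round(3).tolist() for p in((xs[ys.argmin()],ys.min()),(xs[ys.argmax()],ys.max()),(xs.mean(),ys.mean()))])
B=((100,120,30),(125,255,255)); mb=mask(t,*B,(560,190,690,360)); print(mb.sum()); mm=cv2.morphologyEx(mb,cv2.MORPH_CLOSE,np.ones((9,9))); print(fitmask([(T,np.maximum(mm,m))],CONT,[.511,-.364,.077,.05]))
```

```text
shift [-0.21 10.98 -6.77] turn 8.1 pos [ 0.4927 -0.2364  0.0823] yaw 12.5 F [-0.2  0.9 -0.6] gap 0.0081 t 37.95
brass in container 0.0Traceback (most recent call last):
  File "<stdin>", line 4, in <module>
ValueError: attempt to get argmin of an empty sequence
```

Emit:
servo_tool([
  [[0, 0, -3], 0],
  [[0, 0, -6], 0],
  [[0, 1.5, -7], 1],
  [[-0.1, 4.5, -7], 4],
  [[-0.2, 8, -7], 7],
  [[-0.2, 11, -7], 8.1],
  [[-0.2, 11, -7], 8.1],
  [[-0.2, 11, -7], 8.1],
  [[-0.2, 11, -6], 8.1],
  [[-0.2, 11, -4], 8.1],
])

```text
time: 38.95
position: [0.5156, -0.3439, 0.1226]
orientation: [179.9, -0.2, 4.5]
force: [-0.9, 0.3, -0.6]
finger_gap: 0.0083
grip_force: 41.3
```

Emit:
servo_tool([
  [[0, 0, 1], 0],
  [[0, 0, 2.5], 0],
  [[0, 0, 4], 0],
  [[0, 0, 5], 0],
  [[0, 0, 5.7], 0],
  [[0, 0, 6.2], 0],
  [[0, 0, 6.5], 0],
  [[0, 0, 6.55], 0],
  [[0, 0, 6.55], 0],
  [[0, 0, 6.55], 0],
])

```text
time: 39.95
position: [0.5148, -0.3444, 0.0563]
orientation: [180.0, -0.0, 4.4]
force: [0.4, 0.5, -0.6]
finger_gap: 0.0081
grip_force: 41.2
```

Emit:
servo_tool([
  [[0, 0, 0], 0],
  [[0, 0, 0], 0],
  [[0, 0, 0], 0],
  [[0, 0, 0], 0],
  [[0, 0, -0.5], 0],
  [[0, 0, -2], 0],
  [[0, 0, -4.5], 0],
  [[0, 0, -7.5], 0],
  [[0, 0, -11.5], 0],
  [[0, 0, -16], 0],
], grip=0.19)

```text
time: 40.95
position: [0.5138, -0.3439, 0.2169]
orientation: [-180.0, 0.1, 4.4]
force: [0.5, -0.6, -0.2]
finger_gap: 0.0164
grip_force: 0.0
```

Emit:
servo_tool([
  [[-2, -4, -1], 0],
  [[-4, -8, -2], 0],
  [[-6, -12.5, -3], 0],
  [[-8, -17, -4], 0],
  [[-10, -21.5, -4], 0],
  [[-12, -26, -4], 0],
  [[-13, -30, -4], 0],
  [[-13, -32, -4], 0],
  [[-13, -32, -4], 0],
  [[-13, -32, -4], 0],
])

```text
time: 41.95
position: [0.3603, -0.035, 0.2563]
orientation: [-180.0, -0.1, 4.5]
force: [-0.7, -0.1, 0.2]
finger_gap: 0.0162
grip_force: 0.0
```

Run:
```python
from h import *
t=eyes.read_camera("top"); s=eyes.read_camera("scene"); print(sensors.read_state()["time"],sensors.read_state()["position"])
g=lambda a,x0,y0,x1,y1,w,h:cv2.resize(a[y0:y1,x0:x1,::-1],(w,h),interpolation=cv2.INTER_CUBIC)
cv2.imwrite("pics/end.png",np.vstack([np.hstack([g(s,90,120,310,285,400,300),g(t,50,90,450,260,400,300)]),np.hstack([g(t,360,120,440,230,400,300),g(s,300,170,430,310,400,300)])]))
```

```text
42.05 [ 0.36039066 -0.03567109  0.2559336 ]
```

View pics/end.png

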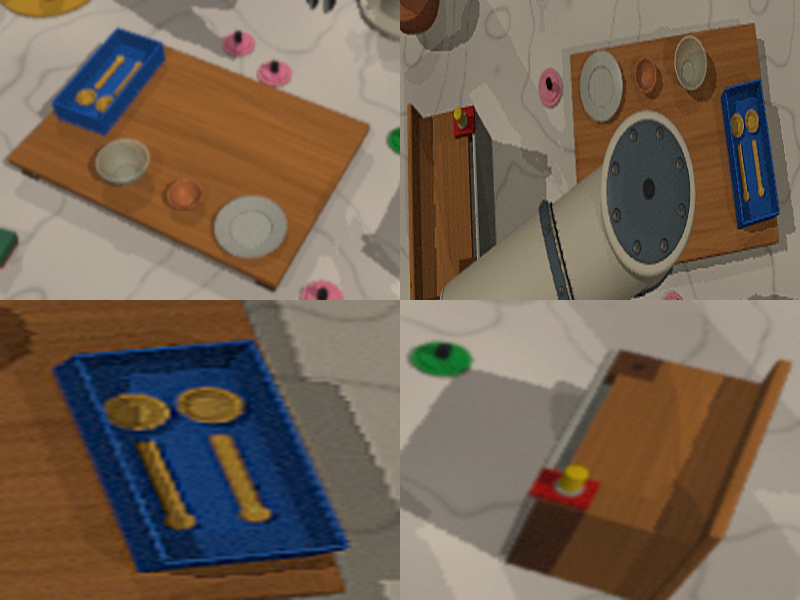

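The final view shows both spoons flat in the upright container (crop (160,470) and (230,465)). The pin's flange sits on the red tab at (572,485), the bin is shut, and the bystanders are in place.

```bash
python3 -c "
from rig import order; print(order.job_done())"
```

```text
the job is handed in; nothing more can be done
None
```

I handed the job in at about 42 s: both lids are in the bin, which is shut and locked with the pin; both spoons lie flat in the upright container; and the plate, bowl and lamp look undisturbed.

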